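# Clear the control unit and hold its recessed reset down

## Robot

A 6-joint arm with a two-finger parallel gripper is mounted at the origin on the work surface. World frame = base frame: x ahead of the robot, y to its left, z up, the work surface at z = 0. Lengths are in m, angles in rad, forces in N, time in s.
With the tool pointing down it reaches from about 0.375 to 0.75 m from the base axis. Payload 9 kg.
Tool frame: the origin (TCP) lies midway between the tips of the shut fingers; the grasp point (between the pads) lies 19 mm behind it; z points along the fingers, y is the direction in which the jaws open and shut (so a half turn about z gives the same grasp; the last joint's range is limited). The gripper opens to 85 mm and grips with 20 to 120 N. Pads are 22 mm wide; open, the fingers measure 114 mm over their backs; the gripper's body (76 mm by 85 mm) begins 54 mm behind the grasp point. The pads swing forward as they close: fully open they stand 13 mm farther back than shut.
Start: joints at [-1.512, 0.104, 0.097, 1.564, 0, 1.353], TCP at [0.164, -0.577, 0.231] pointing down, gripper open.
Joint ranges: [-2.99, 2.99], [-0.84, 1.86], [-1.1, 1.16], [-1.84, 2.11], [-1.51, 1.56], [-3.14, 3.14]. Speed limits (rad/s): [2.22, 2.22, 2.57, 3.14, 3.14, 3.14].

## Interface

Orientations are given as a unit quaternion [w, x, y, z].
In Python, from cell import manip, eyes, ticket gives the robot as it stands.
- The arm moves only by the tool play_rows, never from a script. Its argument "increments" is one flat list of numbers, 7 for each row, row after row: the shift along the tool's x, y, z as a fraction of full scale, then the turn, a rotation vector about the tool's x, y, z as a fraction of full scale, then the opening, from -1 (shut) to 1 (fully open). A call has 1 to 8 rows; each row is the pose to reach, as a shift and turn from the pose measured when the call began, along the tool's axes at that moment, turning the shorter way round; what a row does not reach only later rows make up. Full scale, the value 1, is 200 mm for a shift and 180 degrees for a turn. A row lasts 1/12 s, in which the tool goes at most 41.7 mm and 7.16 degrees, less where a joint would pass 70% of its speed; a pose out of reach is approached as far as the arm can. A call with a number of a shift or a turn outside -1 to 1 is refused whole. A call with a gripper value outside its range is refused whole. The fingers move at their own pace and stop on an object; the grip force is fixed at half the most. Time passes only in rows, so rows that repeat a pose let the fingers close. It gives the time, the measured TCP pose, the force and the opening at its end, in the units of the state.
- manip.read_state(): the state, without advancing time (a new reading comes with each control period).
- eyes.get_image(name): name is "scene" or "top" or "wrist"; returns a dict with "pixels" (400x640x3 uint8, red, green, blue), "range_z" (400x640 float32, m along the optical axis (not along the pixel's ray), 0 where there is no reading), "intrinsics" (3x3 intrinsics, pixels), "origin" and "orientation" of the camera in the world. Camera axes: x right, y up, looking along -z (the intrinsics and any distortion apply to the point x, -y, -z); pixel columns grow to the right and rows downward; lengths in m; the calibration is good to about 2 mm. A picture is of the moment at which its call begins.
- ticket.job_done(): hands the job in, once; it reports no verdict.
The state is a dict: "time_s": time; "q": joint angles; "qd": joint speeds; "joint_efforts": joint torques, N m; "position": TCP position; "tool_rot": TCP orientation; "ft_force": force on the tool from outside, world axes, zero at the start; "wrist_torque": the same for the moment, N m; "opening": finger opening in m.
Only numpy, scipy, OpenCV 4.12 (cv2) and the standard library are available. Lean on these libraries where they do the work, as an engineer would, in place of code of your own. Each camera call takes 0.05 s, during which the arm holds its last target.

## Task

Put both pink foam offcuts lying on top of the white control unit into the grey waste bin. Then take the yellow stylus from its stand, reach it upright through the blue-ringed aperture in the unit's top and push the red reset button fully down; finish with the stylus still in the gripper and the button still held down. Do not press the button before both offcuts are in the bin, and do not disturb the other things on the bench.

Things in the scene. Friction and masses are not known exactly. Their poses are not given: they have to be found in the camera images.
- unit: White control unit with a teal skirt, a fixed box 170 (x) x 210 (y) x 80 mm high. Origin: centre of its underside, on the bench. Its flat top is at z = 80 mm and carries the aperture and, at the start, the two foam offcuts. Its front (vents, two round lights) faces its -x.
- aperture (a point): Centre of the round aperture in the unit's top, in the plane of the top (80 mm above the bench), at x = 0, y = +45 mm from the unit's centre in the unit's axes; its z points up. The hole is 18 mm across, goes straight down through a top 16 mm thick, and has a flat blue ring 35 mm across round it. A foam offcut lies on or near it at the start and may hide it.
- reset (a joint): The red reset button under the aperture, 26 mm across, straight below the hole. Value: how far it is pressed, 0 (up) to 0.006 m (bottom stop). Spring: 2 N to start moving, 6 N at the bottom; it comes up when let go. It counts as held down beyond 4.5 mm.
- reset_top (a point): Centre of the button's top face; 25 mm below the unit's top surface when up, 31 mm when fully pressed.
- stylus: Stylus, 138 mm long, about 60 g. Origin: its tip; its z runs from tip to handle end. Steel shaft 8 mm across from 0 to 60 mm, then a round yellow handle 18 mm across from 60 to 138 mm. At the start it stands upright in the stand, tip 10 mm above the bench, its handle's lower end resting on the stand's top, so the handle spans heights 70 to 148 mm.
- stand: Stylus stand: fixed teal block 70 x 70 x 70 mm, origin at the centre of its underside; a vertical hole 12 mm across in the middle of its top holds the stylus shaft. To the left or the right of the unit, opposite the bin.
- bin: Waste bin: fixed grey open box 160 x 160 x 90 mm high, walls 4 mm, open on top. Origin: centre of its underside. To the left or the right of the unit, opposite the stand.
- offcut_a: Pink foam offcut, stiff, 58 (its x) x 34 (its y) x 32 mm high, about 15 g, with a 20 mm long, 12 mm high step on top at its +x end (44 mm high there). Origin: centre of its underside. Lies flat on the unit's top.
- offcut_b: Pink foam offcut, stiff, plain block 48 (its x) x 30 (its y) x 36 mm high, about 12 g. Origin: centre of its underside. Lies flat on the unit's top.
- wellplate: Bystander, to be left alone: clear plastic well plate, 86 x 128 x 14 mm, lying flat between the robot and the control unit. Origin: centre of its underside.
- bottle: Bystander, to be left alone: amber bottle, 62 mm across, 140 mm tall, beyond the control unit. Origin: centre of its underside.
- tipbox: Bystander, to be left alone: blue box with a clear lid, 85 x 120 x 63 mm, beyond the control unit. Origin: centre of its underside.
- tuberack: Bystander, to be left alone: white rack of capped tubes, 70 x 150 x 78 mm, far right of the robot. Origin: centre of its underside.
- beaker: Bystander, to be left alone: glass beaker, 72 mm across, 90 mm tall, far left. Origin: centre of its underside.
- foot: Bystander, to be left alone: black ribbed rubber foot, 80 mm across, 52 mm tall, on the right. Origin: centre of its underside.
There are look-alikes about, which are no part of the job. Leave any orange look-alike of the offcut_b alone.

How it is judged:
On the way, in this order (a step that is already met when the one before it is completed fails the run):
1. both offcuts are in the bin (x of offcut_a in the frame of bin between -0.078 and 0.078 m and y of offcut_a in the frame of bin between -0.078 and 0.078 m and z of each of offcut_a, offcut_b in the frame of bin below 0.105 m and height (world z) of each of offcut_a, offcut_b above -0.02 m and x of offcut_b in the frame of bin between -0.078 and 0.078 m and y of offcut_b in the frame of bin between -0.078 and 0.078 m), for 0.2 s.
2. the held stylus has the button down (value of joint reset above 0.0045 m and contact force between stylus and reset above 1.5 N and contact force between the fingers and stylus above 2 N and angle between stylus's own z axis and vertical below 0.35 rad and z of stylus in the frame of aperture below -0.02 m and horizontal distance between stylus and aperture below 0.012 m), for 0.2 s.
At the end, for the whole second after the job is handed in: Both offcuts in the bin (origins under 105 mm above its underside). The stylus, gripped by the fingers, within 0.35 rad of upright, tip in the aperture (within 12 mm of its axis, 20 mm or more below the top), bears on the button with over 1.5 N; the button is down over 4.5 of its 6 mm (all of step 1 and all of step 2); the arm keeps its last pose, push and grip.
It fails at once if the button is pressed before both offcuts are in the bin (value of joint reset above 0.003 m and not (x of offcut_a in the frame of bin between -0.078 and 0.078 m and y of offcut_a in the frame of bin between -0.078 and 0.078 m and z of each of offcut_a, offcut_b in the frame of bin below 0.105 m and height (world z) of each of offcut_a, offcut_b above -0.02 m and x of offcut_b in the frame of bin between -0.078 and 0.078 m and y of offcut_b in the frame of bin between -0.078 and 0.078 m)).
It fails at once if the gripper itself presses the button (contact force between the fingers and reset above 0.5 N).
It fails at once if a bystander is moved by more than 30 mm or tipped over (distance of any of wellplate, bottle, tipbox, tuberack, beaker, foot from where it was at the start of the episode above 0.03 m or angle between any of wellplate, bottle, tipbox, tuberack, beaker, foot's own z axis and vertical above 0.5 rad).
It also fails if it takes over 69 s, if anything falls off the work surface, if the arm or the gripper's body presses on something with over 40 N, if the wrist force passes 120 N, or if a joint passes its speed limit or range.

## Working session

There is one attempt and no reset: what is moved stays moved. The work goes in short steps, Python scripts to look and compute and a tool call to move; the robot and the scene stay as the last step left them, time stands still between calls to the robot, and variables do not carry over. Pictures are saved under pics/ and viewed, and the job is handed in when it is done.

Besides the shell and the picture viewer there is one more tool, called after ">>>" as a command line: name --argument value ..., lists and objects as JSON in quotes. play_rows: Moves the arm, as the interface text tells. Its arguments: {"type":"object","properties":{"increments":{"type":"array"}},"required":["increments"]}

```bash
mkdir -p pics; ls; cat > h.py <<'E'
import numpy as np, cv2
from scipy.spatial.transform import Rotation as R
from cell import manip, eyes, ticket
def RQ(q): q=np.array(q); return R.from_quat([q[1],q[2],q[3],q[0]])
def cloud(im):
    K=np.array(im["intrinsics"]); z=im["range_z"]; v,u=np.mgrid[0:z.shape[0],0:z.shape[1]]
    P=np.stack([(u-K[0,2])/K[0,0]*z,-(v-K[1,2])/K[1,1]*z,-z],-1)
    W=P@RQ(im["orientation"]).as_matrix().T+np.array(im["origin"])
    W[z<=0]=np.nan
    return W
def save(im,n): cv2.imwrite("pics/"+n,cv2.cvtColor(im["pixels"],cv2.COLOR_RGB2BGR))
E
python3 - <<'E'
from h import *
s=manip.read_state(); print(s)
for n in("scene","top"):
    im=eyes.get_image(n); save(im,n+"0.png"); print(n,im["origin"],im["orientation"],np.array(im["intrinsics"]).tolist(), [k for k in im])
    np.save(n+"0.npy",cloud(im)); np.save(n+"0p.npy",im["pixels"])
E
```

```text
pics
{'time_s': 0.0, 'q': array([-1.51173144e+00,  1.04699058e-01,  9.64621257e-02,  1.56390024e+00,
       -1.50086925e-05,  1.35310924e+00]), 'qd': array([ 0.00115085, -0.00032884,  0.00114193, -0.00022794, -0.00020852,
       -0.00107245]), 'joint_efforts': array([ 4.52125587e-04, -5.56931341e+01,  5.03648257e+01,  1.71596487e-02,
       -3.07850823e-04, -4.87505886e-06]), 'position': array([ 0.16393139, -0.57682128,  0.23051854]), 'tool_rot': array([-6.68910103e-04,  9.90441087e-01,  1.37934780e-01,  4.56355032e-05]), 'ft_force': array([ 0.67538831, -1.28284336, -0.04868472]), 'wrist_torque': array([-0.05510564, -0.01707985,  0.03073652]), 'opening': 0.0853618551795539}
scene [1.01341067 0.68128899 1.01751693] [0.24105322 0.10200721 0.3503138  0.89931536] [[462.2814554789636, 0.0, 318.23046860349933], [0.0, 462.2814554789636, 203.45159965323845], [0.0, 0.0, 1.0]] ['pixels', 'range_z', 'intrinsics', 'origin', 'orientation']
top [ 0.44789789 -0.0528364   1.01730666] [-0.69969309 -0.05637567  0.05129091  0.71036653] [[367.4456925112207, 0.0, 316.4678005493493], [0.0, 367.4456925112207, 203.5176118338949], [0.0, 0.0, 1.0]] ['pixels', 'range_z', 'intrinsics', 'origin', 'orientation']
```

View pics/scene0.png

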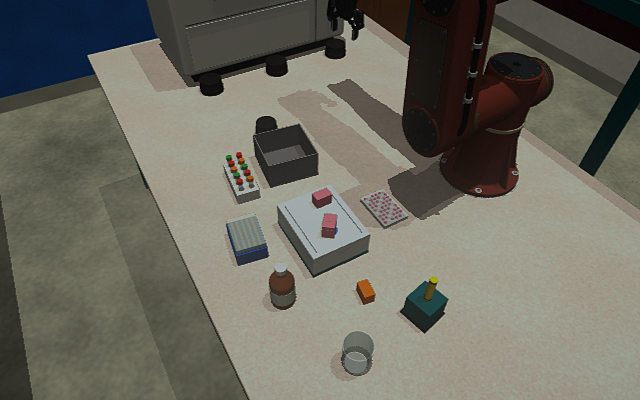

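View pics/top0.png

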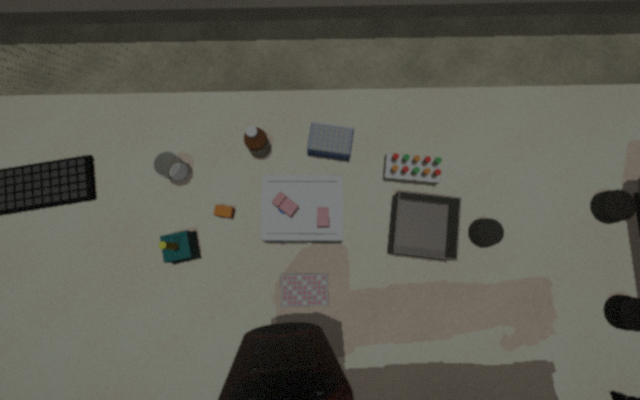

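The scene and top views show the unit at top-image pixel (302,209), with one foam piece at (285,205) over the aperture and the other at (323,217). The bin is at (424,226), the stand with the stylus at (177,247), and the orange decoy at (224,212). Next I'll measure these.

```bash
cat > m.py <<'E'
from h import *
for cam in("top","scene"):
    W=np.load(cam+"0.npy"); p=np.load(cam+"0p.npy").astype(int); r,g,b=p[...,0],p[...,1],p[...,2]
    hsv=cv2.cvtColor(p.astype(np.uint8),cv2.COLOR_RGB2HSV)
    def rect(mask,name):
        n,l,st,c=cv2.connectedComponentsWithStats(mask.astype(np.uint8))
        for i in range(1,n):
            if st[i,4]<12: continue
            P=W[l==i]; P=P[~np.isnan(P[:,0])]
            if len(P)<8: continue
            (cx,cy),(w,h),a=cv2.minAreaRect((P[:,:2]*1000).astype(np.float32))
            print(cam,name,"px",c[i].round(),"n",len(P),"xy %.1f %.1f size %.1f %.1f ang %.1f"%(cx,cy,w,h,a),"z med %.1f min %.1f max %.1f"%tuple(1000*np.array([np.median(P[:,2]),P[:,2].min(),P[:,2].max()])))
    x,y,z=W[...,0],W[...,1],W[...,2]
    box=(x>.25)&(x<.75)&(y>-.5)&(y<.5)
    print("bench z",np.nanmedian(z[box&(np.abs(z)<.02)]))
    rect(box&(abs(z-.08)<.006)&(hsv[...,1]<60),"unit top")
    pink=box&(z>.09)&(z<.14)&((hsv[...,0]>165)|(hsv[...,0]<8))&(hsv[...,1]>50)&(abs(y)<.14)
    rect(pink&(z>.105),"pink top")
    rect(pink&(z>.118),"pink step")
    rect(box&(abs(z-.09)<.006)&(y<-.2),"bin rim")
    rect(box&(abs(z-.07)<.005)&(y>.2)&(hsv[...,0]>75)&(hsv[...,0]<100)&(hsv[...,1]>80),"stand top")
    rect(box&(z>.13)&(z<.16)&(y>.2),"stylus top")
    rect(box&(hsv[...,0]>20)&(hsv[...,0]<35)&(hsv[...,1]>150)&(y>.2),"yellow")
    rect(box&(abs(z-.014)<.005)&(x<.5)&(abs(y)<.15),"plate")
E
python3 m.py
```

```text
bench z 0.0015548955068547254
top unit top px [160. 160.] n 69 xy 712.0 360.2 size 28.2 63.3 ang 60.4 z med 80.1 min 74.4 max 86.0
top unit top px [176. 170.] n 45 xy 689.5 323.7 size 24.3 65.8 ang 55.9 z med 80.4 min 74.2 max 85.4
top unit top px [302. 207.] n 4715 xy 583.7 -8.7 size 209.3 170.1 ang 89.0 z med 81.2 min 74.1 max 86.0
top unit top px [431. 196.] n 26 xy 607.1 -342.6 size 58.0 1.3 ang 82.6 z med 80.5 min 74.2 max 86.0
top unit top px [457. 215.] n 53 xy 557.7 -406.1 size 3.8 80.1 ang 83.4 z med 80.2 min 74.3 max 85.4
top unit top px [394. 236.] n 20 xy 506.8 -241.9 size 1.1 49.1 ang 82.3 z med 79.3 min 76.0 max 84.9
top unit top px [455. 245.] n 46 xy 480.5 -395.1 size 3.1 65.7 ang 82.2 z med 80.2 min 74.3 max 85.9
top pink top px [285. 204.] n 293 xy 585.6 30.6 size 55.5 31.8 ang 52.4 z med 114.4 min 106.1 max 128.6
top pink top px [323. 217.] n 163 xy 552.9 -62.9 size 24.6 44.8 ang 89.2 z med 117.3 min 112.2 max 122.2
top pink step px [279. 199.] n 97 xy 597.2 45.5 size 17.5 31.7 ang 53.1 z med 124.9 min 119.2 max 128.6
top pink step px [322. 213.] n 24 xy 563.2 -59.
[... 1579 characters left out ...]
 n 96 xy 597.7 48.1 size 24.3 33.1 ang 57.8 z med 123.0 min 118.1 max 126.6
scene bin rim px [285. 146.] n 290 xy 530.1 -323.7 size 167.6 162.1 ang 81.8 z med 87.8 min 84.0 max 93.8
scene stand top px [427. 299.] n 628 xy 488.5 319.5 size 71.4 71.2 ang 12.5 z med 69.2 min 65.1 max 73.9
scene stylus top px [433. 281.] n 80 xy 488.4 319.7 size 18.3 17.0 ang 51.7 z med 145.3 min 130.3 max 150.6
scene yellow px [433. 279.] n 43 xy 488.6 318.7 size 16.9 15.2 ang 77.3 z med 147.5 min 144.1 max 150.6
scene yellow px [430. 291.] n 98 xy 493.5 323.7 size 6.2 13.8 ang 39.6 z med 107.3 min 75.7 max 139.4
scene plate px [384. 207.] n 928 xy 369.0 -8.5 size 130.4 89.9 ang 89.8 z med 13.2 min 9.0 max 19.0
```

```bash
python3 - <<'E'
import cv2
a=cv2.imread("pics/top0.png")[165:270,150:350]; cv2.imwrite("pics/topz.png",cv2.resize(a,None,fx=4,fy=4))
a=cv2.imread("pics/scene0.png")[170:290,260:460]; cv2.imwrite("pics/scz.png",cv2.resize(a,None,fx=4,fy=4))
E
```

```text
(no output)
```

View pics/topz.png

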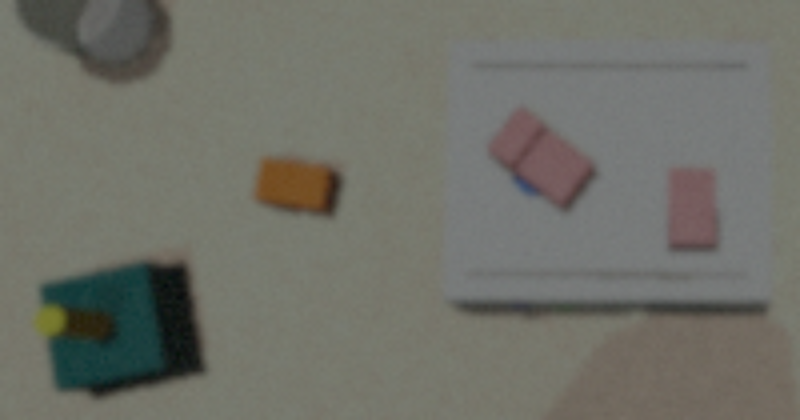

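View pics/scz.png

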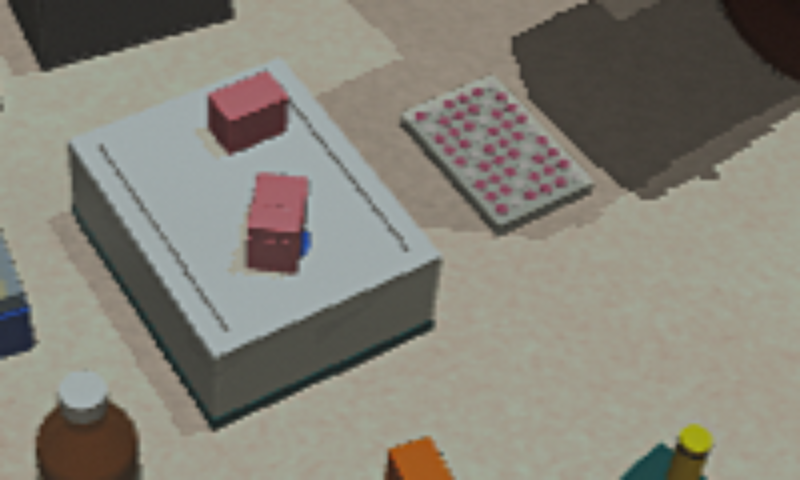

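```bash
cat > go.py <<'E'
import sys
from h import *
# usage: go.py x y z psi_deg   (psi = world direction of tool y, tool pointing down)
a=list(map(float,sys.argv[1:]))
s=manip.read_state(); p=np.array(s["position"]); r=RQ(s["tool_rot"]); M=r.as_matrix()
print("t %.2f"%s["time_s"],"pos",p.round(4),"psi %.1f"%np.degrees(np.arctan2(M[1,1],M[0,1])),"tilt %.2f"%np.degrees(np.arccos(-M[2,2])),"q",np.array(s["q"]).round(2),"F",np.array(s["ft_force"]).round(1),"open %.4f"%s["opening"])
if len(a)>=4:
    ps=np.radians(a[3]); y=np.array([np.cos(ps),np.sin(ps),0]); z=np.array([0,0,-1.]); x=np.cross(y,z)
    T=R.from_matrix(np.stack([x,y,z],1)); d=M.T@(np.array(a[:3])-p); rv=(r.inv()*T).as_rotvec()
    print("shift frac",(d/.2).round(3)," turn frac",(rv/np.pi).round(3),"dist mm %.0f"%(1000*np.linalg.norm(d)))
E
python3 go.py 0.32 -0.37 0.231 -25; python3 go.py 0.32 -0.37 0.231 -20
```

```text
t 0.10 pos [ 0.164  -0.5768  0.2306] psi -74.1 tilt 0.07 q [-1.51  0.1   0.1   1.56  0.    1.35] F [-0.1  0.1 -0.6] open 0.0852
shift frac [ 1.033e+00 -7.820e-01 -1.000e-03]  turn frac [-0.    -0.    -0.273] dist mm 259
t 0.10 pos [ 0.164  -0.5768  0.2306] psi -74.1 tilt 0.07 q [-1.51  0.1   0.1   1.56  0.    1.35] F [-0.1  0.1 -0.6] open 0.0852
shift frac [ 1.033e+00 -7.820e-01 -1.000e-03]  turn frac [-0.    -0.    -0.301] dist mm 259
```

>>> play_rows --increments '[1,-0.78,0,0,0,-0.3,0.3,1,-0.78,0,0,0,-0.3,0.3,1,-0.78,0,0,0,-0.3,0.3,1,-0.78,0,0,0,-0.3,0.3,1,-0.78,0,0,0,-0.3,0.3,1,-0.78,0,0,0,-0.3,0.3,1,-0.78,0,0,0,-0.3,0.3,1,-0.78,0,0,0,-0.3,0.3]'

```text
time_s: 0.77
position: [0.3152, -0.3699, 0.2309]
tool_rot: [-0.0, 0.817, 0.577, 0.0]
ft_force: [0.5, -1.1, 0.2]
opening: 0.0557
```

```bash
python3 go.py 0.46 -0.21 0.2 36
```

```text
t 0.77 pos [ 0.3152 -0.3699  0.2309] psi -19.5 tilt 0.07 q [-1.14 -0.24 -0.24  1.58  0.    0.78] F [ 0.5 -1.1  0.2] open 0.0557
shift frac [0.995 0.415 0.156]  turn frac [ 0.    -0.    -0.308] dist mm 218
```

>>> play_rows --increments '[0.99,0.41,0.15,0,0,-0.31,0.3,0.99,0.41,0.15,0,0,-0.31,0.3,0.99,0.41,0.15,0,0,-0.31,0.3,0.99,0.41,0.15,0,0,-0.31,0.3,0.99,0.41,0.15,0,0,-0.31,0.3,0.99,0.41,0.15,0,0,-0.31,0.3,0.99,0.41,0.15,0,0,-0.31,0.3,0.99,0.41,0.15,0,0,-0.31,0.3]'

```text
time_s: 1.43
position: [0.4591, -0.2092, 0.2005]
tool_rot: [-0.001, 0.448, 0.894, 0.001]
ft_force: [-0.3, -0.3, 0.2]
opening: 0.0555
```

```bash
python3 go.py 0.553 -0.062 0.19 90
```

```text
t 1.43 pos [ 0.4591 -0.2092  0.2005] psi 36.8 tilt 0.12 q [-0.69 -0.19 -0.25  1.52  0.    0.24] F [-0.3 -0.3  0.2] open 0.0555
shift frac [0.308 0.817 0.053]  turn frac [ 0.    -0.001 -0.296] dist mm 175
```

>>> play_rows --increments '[0.308,0.817,0.053,0,0,-0.296,0.3,0.308,0.817,0.053,0,0,-0.296,0.3,0.308,0.817,0.053,0,0,-0.296,0.3,0.308,0.817,0.053,0,0,-0.296,0.3,0.308,0.817,0.053,0,0,-0.296,0.3,0.308,0.817,0.053,0,0,-0.296,0.3,0.308,0.817,0.053,0,0,-0.296,0.3,0.308,0.817,0.053,0,0,-0.296,0.3]'

```text
time_s: 2.1
position: [0.5529, -0.0614, 0.1895]
tool_rot: [-0.001, -0.005, 1.0, 0.001]
ft_force: [-0.0, 1.0, 1.2]
opening: 0.0558
```

```bash
python3 go.py 0.553 -0.062 0.088 90; python3 -c "
from h import *
im=eyes.get_image('wrist'); save(im,'w1.png')
W=cloud(im);p=im['pixels'];h=cv2.cvtColor(p,cv2.COLOR_RGB2HSV);z=W[...,2]
m=(z>.108)&(z<.13)&((h[...,0]>165)|(h[...,0]<8))&(h[...,1]>50)
n,l,st,c=cv2.connectedComponentsWithStats(m.astype(np.uint8))
for i in range(1,n):
    if st[i,4]>100: P=W[l==i]; print(c[i],st[i,4],cv2.minAreaRect((P[:,:2]*1000).astype(np.float32)),np.median(P[:,2]))
"
```

```text
t 2.10 pos [ 0.5529 -0.0614  0.1895] psi 90.5 tilt 0.17 q [-0.35 -0.03 -0.12  1.49  0.   -0.36] F [-0.   1.   1.2] open 0.0558
shift frac [-0.001 -0.004  0.508]  turn frac [ 0.001 -0.001  0.003] dist mm 102
[323.04297597 209.14463956] 2164 ((553.284423828125, -62.27692413330078), (28.866308212280273, 48.147464752197266), 89.49651336669922) 0.11582799733185403
[437.23852295 249.6746507 ] 3006 ((585.78173828125, 30.57593536376953), (58.088417053222656, 34.09891128540039), 52.7265510559082) 0.11236429422335939
```

View pics/w1.png

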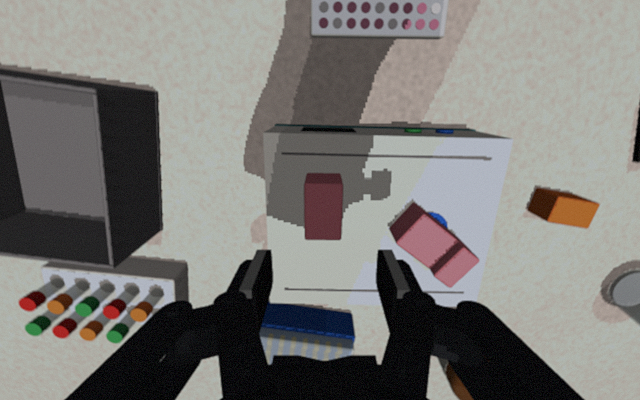

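The wrist view shows B at (323,209), measured at x=553.3, y=-62.3 mm. A is at (437,250), measured at x=585.8, y=30.6 mm, yaw 52.7°. Both sizes match, so I'm descending on B.

>>> play_rows --increments '[0,-0.004,0.25,0,0,0.003,0.3,0,-0.004,0.51,0,0,0.003,0.3,0,-0.004,0.51,0,0,0.003,0.3,0,-0.004,0.51,0,0,0.003,0.3,0,-0.004,0.51,0,0,0.003,-1,0,-0.004,0.51,0,0,0.003,-1,0,-0.004,0.51,0,0,0.003,-1,0,-0.004,0.51,0,0,0.003,-1]'

```text
time_s: 2.82
position: [0.5542, -0.0627, 0.0899]
tool_rot: [0.001, -0.0, 1.0, 0.001]
ft_force: [0.9, 0.7, 8.0]
opening: 0.0287
```

>>> play_rows --increments '[0,0,0,0,0,0,-1,0,0,0,0,0,0,-1,0,0,-0.25,0,0,0,-1,0,0,-0.5,0,0,0,-1,0,0,-0.5,0,0,0,-1,0,0,-0.5,0,0,0,-1,0,0,-0.5,0,0,0,-1]'

```text
time_s: 3.4
position: [0.5548, -0.0631, 0.1914]
tool_rot: [0.002, -0.0, 1.0, 0.0]
ft_force: [-0.2, 0.1, -0.9]
opening: 0.0293
```

```bash
python3 go.py 0.491 -0.25 0.19 82
```

```text
t 3.40 pos [ 0.5548 -0.0631  0.1914] psi 90.0 tilt 0.25 q [-0.35 -0.03 -0.12  1.48  0.   -0.35] F [-0.2  0.1 -0.9] open 0.0293
shift frac [ 0.32  -0.934  0.005]  turn frac [0.    0.001 0.045] dist mm 198
```

>>> play_rows --increments '[0.32,-0.93,0,0,0,0.045,-1,0.32,-0.93,0,0,0,0.045,-1,0.32,-0.93,0,0,0,0.045,-1,0.32,-0.93,0,0,0,0.045,-1,0.32,-0.93,0,0,0,0.045,-1,0.32,-0.93,0,0,0,0.045,-1]'

```text
time_s: 3.9
position: [0.4885, -0.2535, 0.1892]
tool_rot: [0.001, 0.073, 0.997, 0.0]
ft_force: [-0.2, 0.2, 0.3]
opening: 0.0289
```

```bash
python3 go.py 0.491 -0.319 0.19 82;python3 go.py 0.491 -0.319 0.055 82
```

```text
t 3.90 pos [ 0.4885 -0.2535  0.1892] psi 81.6 tilt 0.12 q [-0.72 -0.05 -0.14  1.48  0.   -0.57] F [-0.2  0.2  0.3] open 0.0289
shift frac [-0.06  -0.322 -0.004]  turn frac [ 0.     0.001 -0.002] dist mm 66
t 3.90 pos [ 0.4885 -0.2535  0.1892] psi 81.6 tilt 0.12 q [-0.72 -0.05 -0.14  1.48  0.   -0.57] F [-0.2  0.2  0.3] open 0.0289
shift frac [-0.058 -0.323  0.671]  turn frac [ 0.     0.001 -0.002] dist mm 149
```

>>> play_rows --increments '[-0.06,-0.32,0,0,0,0,-1,-0.06,-0.32,0,0,0,0,-1,-0.06,-0.32,0.2,0,0,0,-1,-0.06,-0.32,0.4,0,0,0,-1,-0.06,-0.32,0.6,0,0,0,-1,-0.06,-0.32,0.67,0,0,0,-1,-0.06,-0.32,0.67,0,0,0,0.1,-0.06,-0.32,0.67,0,0,0,0.3]'

```text
time_s: 4.57
position: [0.4905, -0.3173, 0.0538]
tool_rot: [-0.0, 0.073, 0.997, 0.001]
ft_force: [-0.0, 0.5, 0.3]
opening: 0.0524
```

>>> play_rows --increments '[0,0,0,0,0,0,0.3,0,0,0,0,0,0,0.3,0,0,-0.2,0,0,0,0.3,0,0,-0.4,0,0,0,0.3,0,0,-0.6,0,0,0,0.3,0,0,-0.72,0,0,0,0.3,0,0,-0.72,0,0,0,0.3]'

```text
time_s: 5.15
position: [0.493, -0.3201, 0.2066]
tool_rot: [0.004, 0.073, 0.997, -0.003]
ft_force: [0.8, -0.6, 0.1]
opening: 0.0555
```

```bash
python3 go.py 0.54 -0.15 0.2 115; python3 -c "
from h import *
im=eyes.get_image('wrist'); save(im,'w2.png')"
```

```text
t 5.15 pos [ 0.493  -0.3201  0.2066] psi 81.7 tilt 0.59 q [-0.8   0.05 -0.    1.51  0.   -0.65] F [ 0.8 -0.6  0.1] open 0.0555
shift frac [-0.109  0.875  0.03 ]  turn frac [-0.002  0.002 -0.185] dist mm 177
```

View pics/w2.png

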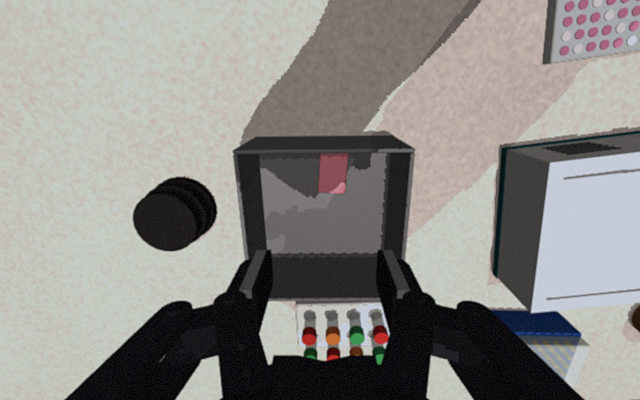

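The wrist view shows B lying inside the bin at pixel (333,172), near the -x wall. Offcut A is next.

>>> play_rows --increments '[-0.11,0.875,0.03,0,0,-0.185,0.3,-0.11,0.875,0.03,0,0,-0.185,0.3,-0.11,0.875,0.03,0,0,-0.185,0.3,-0.11,0.875,0.03,0,0,-0.185,0.3,-0.11,0.875,0.03,0,0,-0.185,0.3,-0.11,0.875,0.03,0,0,-0.185,0.3]'

```text
time_s: 5.7
position: [0.5401, -0.1464, 0.1971]
tool_rot: [0.003, -0.22, 0.975, -0.002]
ft_force: [0.8, -0.4, 0.1]
opening: 0.0555
```

```bash
python3 go.py 0.586 0.03 0.19 142.7
```

```text
t 5.70 pos [ 0.5401 -0.1464  0.1971] psi 115.4 tilt 0.41 q [-0.5  -0.03 -0.1   1.49  0.   -0.94] F [ 0.8 -0.4  0.1] open 0.0555
shift frac [-0.586  0.698  0.034]  turn frac [-0.002  0.001 -0.151] dist mm 182
```

>>> play_rows --increments '[-0.586,0.698,0.034,0,0,-0.151,0.3,-0.586,0.698,0.034,0,0,-0.151,0.3,-0.586,0.698,0.034,0,0,-0.151,0.3,-0.586,0.698,0.034,0,0,-0.151,0.3,-0.586,0.698,0.034,0,0,-0.151,0.3,-0.586,0.698,0.034,0,0,-0.151,0.3,-0.586,0.698,0.034,0,0,-0.151,0.3]'

```text
time_s: 6.28
position: [0.586, 0.03, 0.1898]
tool_rot: [0.002, -0.443, 0.897, -0.003]
ft_force: [-0.1, -0.7, -0.0]
opening: 0.0555
```

```bash
python3 go.py 0.586 0.0305 0.088 142.7
```

```text
t 6.28 pos [0.586  0.03   0.1898] psi 142.6 tilt 0.40 q [-0.17  0.05 -0.03  1.48 -0.   -1.09] F [-0.1 -0.7 -0. ] open 0.0555
shift frac [-0.001  0.005  0.509]  turn frac [-0.002  0.    -0.001] dist mm 102
```

>>> play_rows --increments '[0,0.003,0.25,-0.002,0,0,0.3,0,0.003,0.51,-0.002,0,0,0.3,0,0.003,0.51,-0.002,0,0,0.3,0,0.003,0.51,-0.002,0,0,0.3,0,0.003,0.51,-0.002,0,0,-1,0,0.003,0.51,-0.002,0,0,-1,0,0.003,0.51,-0.002,0,0,-1,0,0.003,0.51,-0.002,0,0,-1]'

```text
time_s: 6.95
position: [0.5876, 0.0294, 0.09]
tool_rot: [0.002, -0.443, 0.897, -0.001]
ft_force: [0.3, 0.0, -0.3]
opening: 0.0329
```

>>> play_rows --increments '[0,0,0,0,0,0,-1,0,0,0,0,0,0,-1,0,0,-0.25,0,0,0,-1,0,0,-0.5,0,0,0,-1,0,0,-0.55,0,0,0,-1,0,0,-0.55,0,0,0,-1,0,0,-0.55,0,0,0,-1]'

```text
time_s: 7.53
position: [0.5884, 0.0294, 0.2025]
tool_rot: [0.004, -0.443, 0.897, -0.002]
ft_force: [0.1, 0.3, -1.8]
opening: 0.0329
```

```bash
python3 go.py 0.57 -0.12 0.2 110
```

```text
t 7.53 pos [0.5884 0.0294 0.2025] psi 142.5 tilt 0.48 q [-0.17  0.06 -0.01  1.5   0.   -1.09] F [ 0.1  0.3 -1.8] open 0.0329
shift frac [ 0.649 -0.381  0.012]  turn frac [-0.002  0.002  0.181] dist mm 151
```

>>> play_rows --increments '[0.65,-0.38,0.012,-0.002,0.002,0.181,-1,0.65,-0.38,0.012,-0.002,0.002,0.181,-1,0.65,-0.38,0.012,-0.002,0.002,0.181,-1,0.65,-0.38,0.012,-0.002,0.002,0.181,-1,0.65,-0.38,0.012,-0.002,0.002,0.181,-1,0.65,-0.38,0.012,-0.002,0.002,0.181,-1]'

```text
time_s: 8.03
position: [0.5687, -0.1213, 0.1983]
tool_rot: [-0.001, -0.17, 0.985, 0.001]
ft_force: [-0.2, 0.4, 0.6]
opening: 0.0329
```

```bash
python3 go.py 0.562 -0.30 0.2 82; python3 -c "
from h import *
im=eyes.get_image('top'); save(im,'t3.png')
im=eyes.get_image('wrist'); save(im,'w3.png')"
```

```text
t 8.03 pos [ 0.5687 -0.1213  0.1983] psi 109.6 tilt 0.17 q [-0.43  0.05 -0.02  1.5   0.   -0.78] F [-0.2  0.4  0.6] open 0.0329
shift frac [ 0.332 -0.83  -0.01 ]  turn frac [ 0.001 -0.001  0.154] dist mm 179
```

View pics/w3.png

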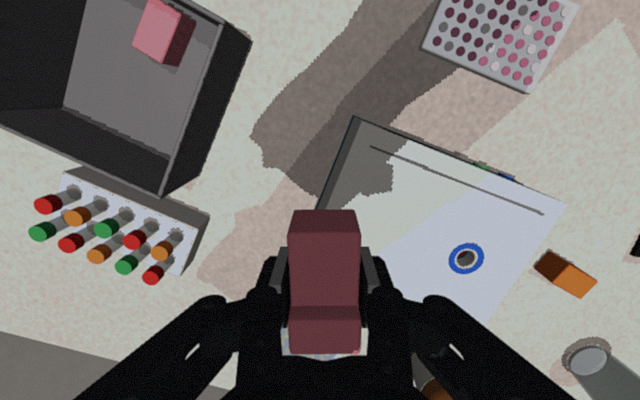

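A is in the fingers, the aperture ring shows clear at (466,258), and B is in the bin at (163,30). Next I'm taking A to the bin.

>>> play_rows --increments '[0.33,-0.83,-0.01,0,0,0.154,-1,0.33,-0.83,-0.01,0,0,0.154,-1,0.33,-0.83,-0.01,0,0,0.154,-1,0.33,-0.83,-0.01,0,0,0.154,-1,0.33,-0.83,-0.01,0,0,0.154,-1,0.33,-0.83,-0.01,0,0,0.154,-1,0.33,-0.83,-0.01,0,0,0.154,-1]'

```text
time_s: 8.72
position: [0.5644, -0.2974, 0.1999]
tool_rot: [-0.001, 0.065, 0.998, 0.001]
ft_force: [-0.7, 1.1, -0.2]
opening: 0.033
```

```bash
python3 go.py 0.56 -0.329 0.055 82
```

```text
t 8.72 pos [ 0.5644 -0.2974  0.1999] psi 82.6 tilt 0.21 q [-0.69  0.22  0.17  1.52  0.   -0.56] F [-0.7  1.1 -0.2] open 0.0330
shift frac [-0.001 -0.161  0.724]  turn frac [ 0.001 -0.001  0.003] dist mm 148
```

>>> play_rows --increments '[0,-0.16,0,0,0,0,-1,0,-0.16,0.2,0,0,0,-1,0,-0.16,0.4,0,0,0,-1,0,-0.16,0.6,0,0,0,-1,0,-0.16,0.72,0,0,0,-1,0,-0.16,0.72,0,0,0,-1,0,-0.16,0.72,0,0,0,0.1,0,-0.16,0.72,0,0,0,0.3]'

```text
time_s: 9.38
position: [0.5612, -0.3283, 0.0585]
tool_rot: [-0.0, 0.064, 0.998, 0.0]
ft_force: [0.6, -0.0, 0.8]
opening: 0.0549
```

>>> play_rows --increments '[0,0,0,0,0,0,0.3,0,0,0,0,0,0,0.3,0,0,-0.2,0,0,0,0.3,0,0,-0.4,0,0,0,0.3,0,0,-0.6,0,0,0,0.3,0,0,-0.8,0,0,0,0.3,0,0,-0.85,0,0,0,0.3]'

```text
time_s: 9.97
position: [0.5633, -0.3301, 0.2382]
tool_rot: [0.004, 0.064, 0.998, -0.003]
ft_force: [0.2, -0.8, 1.1]
opening: 0.0557
```

```bash
python3 -c "
from h import *
im=eyes.get_image('wrist'); save(im,'w4.png')"; python3 go.py 0.52 -0.14 0.22 82
```

```text
t 10.02 pos [ 0.5635 -0.3302  0.2375] psi 82.7 tilt 0.62 q [-0.73  0.26  0.28  1.58  0.   -0.6 ] F [0.7 0.1 1.1] open 0.0559
shift frac [0.337 0.916 0.079]  turn frac [-0.002  0.003  0.004] dist mm 196
```

View pics/w4.png

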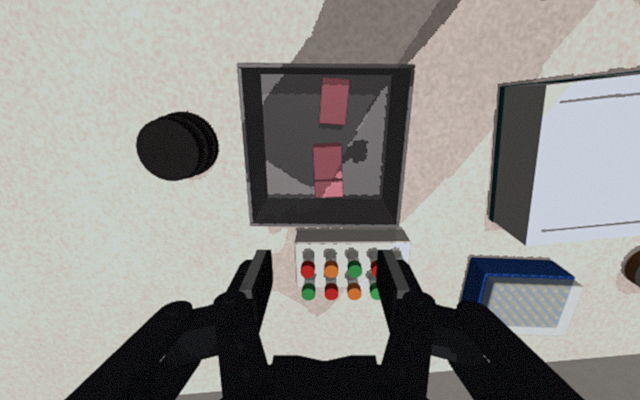

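Both offcuts are on the bin floor, B at (334,102) and A at (328,170). Now I'm moving over the unit to measure the aperture, then on to the stylus.

>>> play_rows --increments '[0.2,0.92,0.03,0,0,-0.02,0.3,0.2,0.92,0.03,0,0,-0.02,0.3,0.2,0.92,0.03,0,0,-0.02,0.3,0.2,0.92,0.03,0,0,-0.02,0.3,0.2,0.92,0.03,0,0,-0.02,0.3,0.2,0.92,0.03,0,0,-0.02,0.3]'

```text
time_s: 10.52
position: [0.5473, -0.1387, 0.2317]
tool_rot: [0.005, 0.03, 1.0, -0.003]
ft_force: [-0.4, 0.3, -0.6]
opening: 0.0553
```

```bash
python3 go.py 0.53 0.03 0.23 90
```

```text
t 10.52 pos [ 0.5473 -0.1387  0.2317] psi 86.5 tilt 0.72 q [-0.48 -0.02 -0.03  1.55 -0.   -0.42] F [-0.4  0.3 -0.6] open 0.0553
shift frac [0.137 0.837 0.001]  turn frac [-0.002  0.003 -0.019] dist mm 170
```

>>> play_rows --increments '[0.137,0.837,0,-0.002,0.003,-0.019,0.3,0.137,0.837,0,-0.002,0.003,-0.019,0.3,0.137,0.837,0,-0.002,0.003,-0.019,0.3,0.137,0.837,0,-0.002,0.003,-0.019,0.3,0.137,0.837,0,-0.002,0.003,-0.019,0.3,0.137,0.837,0,-0.002,0.003,-0.019,0.3]'

```text
time_s: 11.02
position: [0.5302, 0.0321, 0.2312]
tool_rot: [0.001, -0.002, 1.0, -0.0]
ft_force: [-0.6, 0.5, 0.6]
opening: 0.0557
```

```bash
cat > ap.py <<'E'
from h import *
import sys
im=eyes.get_image('wrist'); save(im,sys.argv[1])
W=cloud(im);h=cv2.cvtColor(im['pixels'],cv2.COLOR_RGB2HSV)
m=(h[...,0]>100)&(h[...,0]<125)&(h[...,1]>110)
z=W[...,2]
m&=(abs(z-.08)<.008)&(abs(W[...,0]-.583)<.035)&(abs(W[...,1]-.037)<.035)
P=W[m]; print(m.sum(), np.argwhere(m).mean(0)[::-1])
print("ring fit", cv2.minEnclosingCircle((P[:,:2]*1000).astype(np.float32)), cv2.fitEllipse((P[:,:2]*1000).astype(np.float32)), np.median(P[:,2]))
E
python3 ap.py w5.png;  python3 go.py 0.50 0.20 0.23 90
```

```text
367 [327.41689373 231.21525886]
ring fit ((584.1107788085938, 35.01698684692383), 17.312252044677734) ((584.080322265625, 35.0656852722168), (29.94965934753418, 30.171546936035156), 34.94812774658203) 0.08018791360473004
t 11.07 pos [0.5305 0.0305 0.231 ] psi 90.1 tilt 0.16 q [-0.19 -0.11 -0.12  1.56 -0.   -0.19] F [ 0.2 -1.5  0.1] open 0.0557
shift frac [0.151 0.848 0.003]  turn frac [-0.     0.001  0.   ] dist mm 172
```

View pics/w5.png

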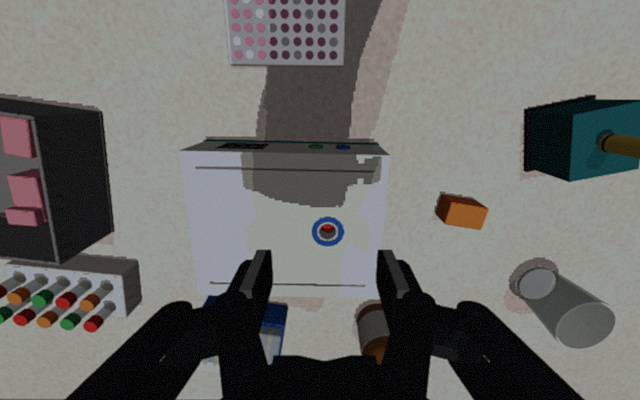

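The wrist view shows the aperture ring at (327,231) with the red button visible inside. The fit gives (0.5841, 0.0350), radius 17.3 mm and height 80.2 mm, which agrees with the given sizes. On to the stylus.

>>> play_rows --increments '[0.151,0.85,0,0,0,0,0.3,0.151,0.85,0,0,0,0,0.3,0.151,0.85,0,0,0,0,0.3,0.151,0.85,0,0,0,0,0.3,0.151,0.85,0,0,0,0,0.3,0.151,0.85,0,0,0,0,0.3]'

```text
time_s: 11.57
position: [0.5003, 0.2011, 0.2309]
tool_rot: [0.002, -0.002, 1.0, -0.001]
ft_force: [0.0, -1.0, 0.6]
opening: 0.0557
```

```bash
python3 go.py 0.4885 0.318 0.23 90; python3 -c "
from h import *
im=eyes.get_image('wrist'); save(im,'w6.png')
W=cloud(im);h=cv2.cvtColor(im['pixels'],cv2.COLOR_RGB2HSV); z=W[...,2]
m=(h[...,0]>20)&(h[...,0]<35)&(h[...,1]>120)&(z>.144)&(z<.156)
P=W[m];print(m.sum(),cv2.minEnclosingCircle((P[:,:2]*1000).astype(np.float32)),np.median(P,axis=0))
"
```

```text
t 11.57 pos [0.5003 0.2011 0.2309] psi 90.2 tilt 0.19 q [ 0.14 -0.09 -0.09  1.56 -0.    0.14] F [ 0.  -1.   0.6] open 0.0557
shift frac [0.057 0.585 0.003]  turn frac [-0.     0.001  0.001] dist mm 117
397 ((488.29833984375, 317.29681396484375), 9.40133285522461) [0.48773223 0.31674603 0.1476765 ]
```

View pics/w6.png

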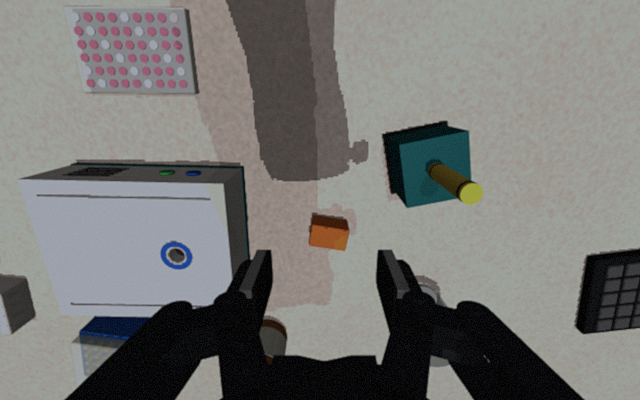

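The stylus end shows at (470,192), measured at (0.4883, 0.3173) and 148 mm high, as expected.

>>> play_rows --increments '[0.059,0.582,0,0,0,0,0.3,0.059,0.582,0,0,0,0,0.3,0.059,0.582,0,0,0,0,0.3,0.059,0.582,0,0,0,0,0.3,0.059,0.582,0,0,0,0,0.3,0.059,0.582,0,0,0,0,0.3]'

```text
time_s: 12.12
position: [0.4897, 0.3141, 0.2304]
tool_rot: [0.001, -0.0, 1.0, -0.001]
ft_force: [-0.4, -0.8, 0.8]
opening: 0.0555
```

```bash
python3 go.py 0.4883 0.3173 0.091 90
```

```text
t 12.12 pos [0.4897 0.3141 0.2304] psi 90.0 tilt 0.22 q [ 0.35  0.05  0.04  1.56 -0.    0.35] F [-0.4 -0.8  0.8] open 0.0555
shift frac [0.009 0.018 0.697]  turn frac [-0.001  0.001  0.   ] dist mm 139
```

>>> play_rows --increments '[0.009,0.018,0,-0.001,0.001,0,0.3,0.009,0.018,0,-0.001,0.001,0,0.3,0.009,0.018,0.15,-0.001,0.001,0,0.3,0.009,0.018,0.3,-0.001,0.001,0,0.3,0.009,0.018,0.45,-0.001,0.001,0,0.3,0.009,0.018,0.6,-0.001,0.001,0,0.3,0.009,0.018,0.697,-0.001,0.001,0,0.3,0.009,0.018,0.697,-0.001,0.001,0,0.3]'

```text
time_s: 12.78
position: [0.4859, 0.3153, 0.0862]
tool_rot: [-0.003, 0.001, 1.0, -0.001]
ft_force: [-0.3, 0.3, -0.7]
opening: 0.0559
```

```bash
python3 go.py 0.4883 0.3173 0.091 90
```

```text
t 12.78 pos [0.4859 0.3153 0.0862] psi 89.9 tilt 0.40 q [ 0.35  0.07 -0.2   1.31  0.    0.35] F [-0.3  0.3 -0.7] open 0.0559
shift frac [-0.012  0.01  -0.024]  turn frac [-0.001 -0.002 -0.   ] dist mm 6
```

>>> play_rows --increments '[-0.012,0.01,-0.024,-0.001,-0.002,0,0.3,-0.012,0.01,-0.024,-0.001,-0.002,0,0.3,-0.012,0.01,-0.024,-0.001,-0.002,0,0.3,-0.012,0.01,-0.024,-0.001,-0.002,0,-1,-0.012,0.01,-0.024,-0.001,-0.002,0,-1,-0.012,0.01,-0.024,-0.001,-0.002,0,-1,-0.012,0.01,-0.024,-0.001,-0.002,0,-1,-0.012,0.01,-0.024,-0.001,-0.002,0,-1]'

```text
time_s: 13.45
position: [0.4888, 0.3175, 0.0917]
tool_rot: [0.0, 0.001, 1.0, 0.001]
ft_force: [-0.8, -0.9, 5.8]
opening: 0.0165
```

>>> play_rows --increments '[0,0,0,0,0,0,-1,0,0,0,0,0,0,-1,0,0,0,0,0,0,-1]'

```text
time_s: 13.7
position: [0.4888, 0.3175, 0.0918]
tool_rot: [0.0, 0.001, 1.0, 0.001]
ft_force: [-0.0, 0.6, 2.3]
opening: 0.0166
```

```bash
python3 go.py 0.4885 0.318 0.23 90
```

```text
t 13.70 pos [0.4888 0.3175 0.0918] psi 89.9 tilt 0.10 q [ 0.35  0.07 -0.19  1.31  0.    0.35] F [-0.   0.6  2.3] open 0.0166
shift frac [ 0.001  0.003 -0.691]  turn frac [ 0.  0. -0.] dist mm 138
```

>>> play_rows --increments '[0,0,-0.1,0,0,0,-1,0,0,-0.2,0,0,0,-1,0,0,-0.35,0,0,0,-1,0,0,-0.5,0,0,0,-1,0,0,-0.65,0,0,0,-1,0,0,-0.7,0,0,0,-1,0,0,-0.7,0,0,0,-1,0,0,-0.7,0,0,0,-1]'

```text
time_s: 14.37
position: [0.4887, 0.3174, 0.231]
tool_rot: [0.0, 0.001, 1.0, 0.001]
ft_force: [0.2, 0.5, -1.3]
opening: 0.0167
```

```bash
python3 go.py 0.53 0.16 0.225 90
```

```text
t 14.37 pos [0.4887 0.3174 0.231 ] psi 89.9 tilt 0.09 q [0.35 0.05 0.04 1.56 0.   0.35] F [ 0.2  0.5 -1.3] open 0.0167
shift frac [-0.207 -0.787  0.029]  turn frac [ 0.  0. -0.] dist mm 163
```

>>> play_rows --increments '[-0.05,-0.2,0.03,0,0,0,-1,-0.1,-0.4,0.03,0,0,0,-1,-0.15,-0.6,0.03,0,0,0,-1,-0.207,-0.787,0.03,0,0,0,-1,-0.207,-0.787,0.03,0,0,0,-1,-0.207,-0.787,0.03,0,0,0,-1,-0.207,-0.787,0.03,0,0,0,-1]'

```text
time_s: 14.95
position: [0.5291, 0.1599, 0.2229]
tool_rot: [-0.001, 0.001, 1.0, 0.001]
ft_force: [0.2, 0.9, -0.4]
opening: 0.0167
```

```bash
python3 go.py 0.5845 0.0355 0.20 90
```

```text
t 14.95 pos [0.5291 0.1599 0.2229] psi 89.9 tilt 0.17 q [ 0.06 -0.04 -0.06  1.55  0.    0.06] F [ 0.2  0.9 -0.4] open 0.0167
shift frac [-0.278 -0.622  0.113]  turn frac [ 0.001 -0.001 -0.001] dist mm 138
```

>>> play_rows --increments '[-0.07,-0.16,0.03,0,0,0,-1,-0.14,-0.32,0.06,0,0,0,-1,-0.21,-0.48,0.09,0,0,0,-1,-0.278,-0.622,0.113,0,0,0,-1,-0.278,-0.622,0.113,0,0,0,-1,-0.278,-0.622,0.113,0,0,0,-1,-0.278,-0.622,0.113,0,0,0,-1]'

```text
time_s: 15.53
position: [0.5839, 0.0369, 0.1993]
tool_rot: [-0.002, 0.0, 1.0, 0.001]
ft_force: [-0.5, 0.5, -0.7]
opening: 0.017
```

```bash
python3 go.py 0.5841 0.035 0.18 90; python3 - <<'E'
from h import *
im=eyes.get_image('wrist'); save(im,'w7.png')
im=eyes.get_image('scene'); a=cv2.cvtColor(im['pixels'],cv2.COLOR_RGB2BGR)[120:270,230:430]; cv2.imwrite('pics/s7.png',cv2.resize(a,None,fx=4,fy=4,interpolation=cv2.INTER_CUBIC))
E
```

```text
t 15.53 pos [0.5839 0.0369 0.1993] psi 90.0 tilt 0.25 q [-0.16  0.06 -0.01  1.51  0.   -0.16] F [-0.5  0.5 -0.7] open 0.0170
shift frac [-0.001 -0.01   0.097]  turn frac [ 0.001 -0.001 -0.   ] dist mm 19
```

View pics/w7.png

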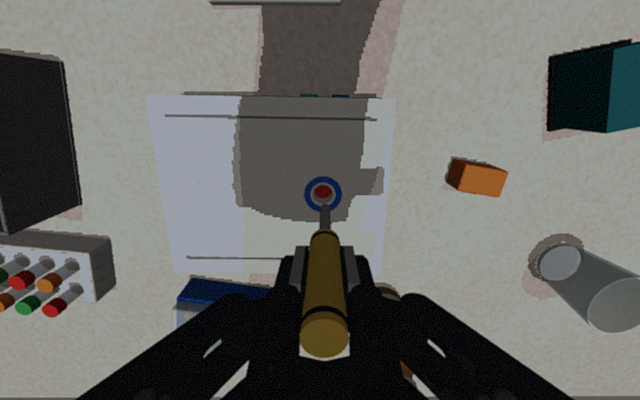

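View pics/s7.png

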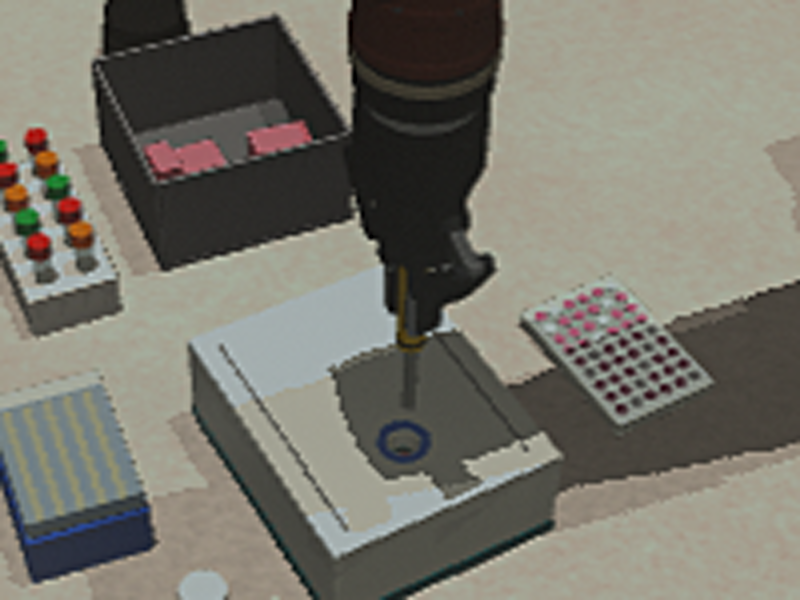

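```bash
python3 - <<'E'
from h import *
from h import eyes
for cam in('wrist','scene'):
    im=eyes.get_image(cam); W=cloud(im); o=np.array(im['origin'])
    x,y,z=W[...,0],W[...,1],W[...,2]
    near=(np.hypot(x-.584,y-.036)<.018)
    for lo,hi,rad in((.12,.13,4),(.13,.15,4),(.15,.165,4),(.183,.195,9)):
        m=near&(z>lo)&(z<hi); P=W[m]
        if len(P)<4: print(cam,lo,len(P)); continue
        d=P.mean(0)[:2]-o[:2]; d/=np.linalg.norm(d)
        # centre from front surface: mean depth of half circle ~ pi/4*r
        c=P[:,:2].mean(0)*1000+d*rad*np.pi/4
        print(cam,lo,hi,len(P),"centre",c.round(1))
E
python3 go.py; python3 ap.py w8.png
```

```text
wrist 0.12 0.13 44 centre [583.5  37.8]
wrist 0.13 0.15 106 centre [583.4  37.5]
wrist 0.15 0.165 90 centre [583.3  37.4]
wrist 0.183 0.195 285 centre [583.3  37.1]
scene 0.12 0.13 7 centre [582.2  39.3]
scene 0.13 0.15 17 centre [582.5  39.2]
scene 0.15 0.165 11 centre [582.8  38.7]
scene 0.183 0.195 17 centre [583.3  36.4]
t 15.73 pos [0.5842 0.0368 0.2002] psi 90.0 tilt 0.16 q [-0.16  0.06 -0.01  1.51  0.   -0.16] F [-1.4  0.2 -0.2] open 0.0163
464 [322.34267241 191.06465517]
ring fit ((584.1179809570312, 35.25699234008789), 17.174375534057617) ((584.0573120117188, 35.24110794067383), (29.907546997070312, 30.1622371673584), 165.58604431152344) 0.08008859570804003
```

The stylus is upright to within 1°. Its tip is at about (583.5, 37.9) and the ring centre is at (584.1, 35.2), so I'm correcting about 2.7 mm in y before descending.

```bash
python3 go.py 0.5848 0.0341 0.155 90
```

```text
t 15.78 pos [0.5843 0.0366 0.2002] psi 90.0 tilt 0.15 q [-0.16  0.06 -0.01  1.51  0.   -0.16] F [-0.1 -0.8 -0.4] open 0.0168
shift frac [-0.003 -0.013  0.226]  turn frac [ 0.001 -0.001 -0.   ] dist mm 45
```

>>> play_rows --increments '[-0.003,-0.013,0,0,0,0,-1,-0.003,-0.013,0.05,0,0,0,-1,-0.003,-0.013,0.1,0,0,0,-1,-0.003,-0.013,0.13,0,0,0,-1,-0.003,-0.013,0.13,0,0,0,-1,-0.003,-0.013,0.13,0,0,0,-1]'

```text
time_s: 16.28
position: [0.5843, 0.0341, 0.1733]
tool_rot: [-0.002, 0.0, 1.0, 0.001]
ft_force: [0.1, -0.5, -0.5]
opening: 0.0167
```

```bash
python3 go.py 0.5848 0.0341 0.145 90; python3 ap.py w9.png; python3 - <<'E'
from h import *
a=cv2.imread('pics/w9.png')[130:330,220:420]; cv2.imwrite('pics/w9z.png',cv2.resize(a,None,fx=3,fy=3))
im=eyes.get_image('scene'); a=cv2.cvtColor(im['pixels'],cv2.COLOR_RGB2BGR)[180:260,280:390]; cv2.imwrite('pics/s9.png',cv2.resize(a,None,fx=7,fy=7,interpolation=cv2.INTER_CUBIC))
W=cloud(im)
E
```

```text
t 16.28 pos [0.5843 0.0341 0.1733] psi 90.0 tilt 0.23 q [-0.17  0.06 -0.05  1.46  0.   -0.17] F [ 0.1 -0.5 -0.5] open 0.0167
shift frac [-0.003 -0.     0.141]  turn frac [ 0.001 -0.001 -0.   ] dist mm 28
570 [326.11929825 200.79298246]
ring fit ((584.09423828125, 35.40643310546875), 17.284912109375) ((584.0084228515625, 35.25333023071289), (30.082082748413086, 30.18124771118164), 77.86632537841797) 0.08016249735497964
```

View pics/w9z.png

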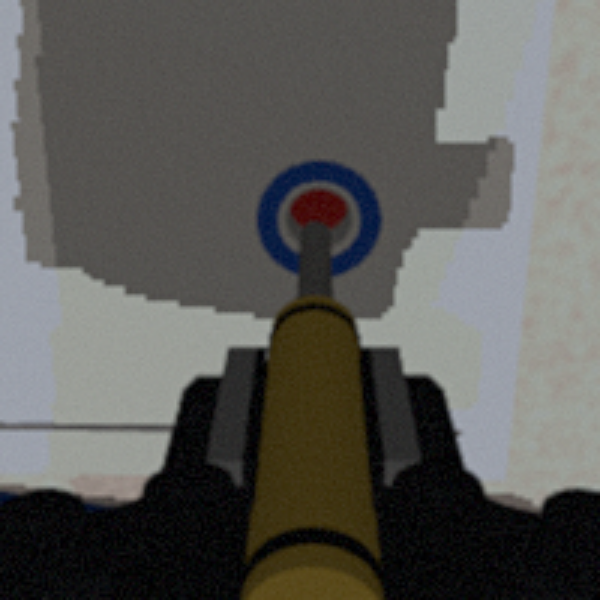

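View pics/s9.png

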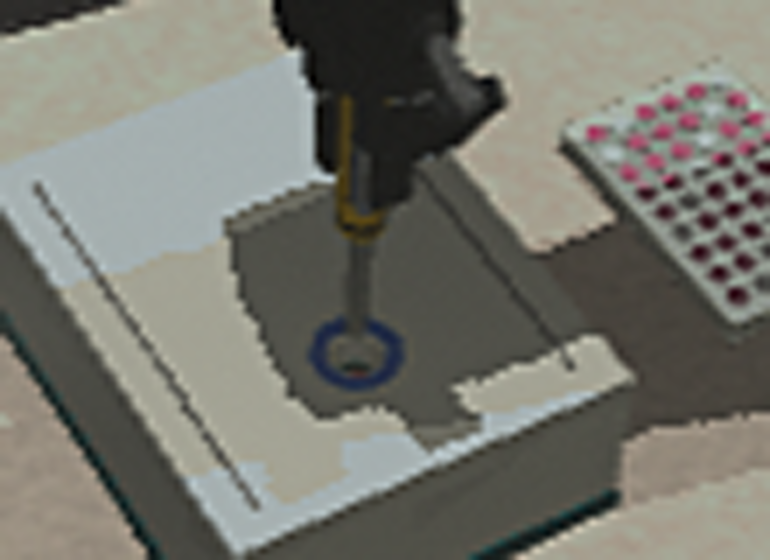

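The wrist view shows the tip at (314,228) in the zoom, centred across the ring, and the scene view agrees. I'm lowering into the hole in small steps.

>>> play_rows --increments '[-0.002,0,0.03,0,0,0,-1,-0.002,0,0.06,0,0,0,-1,-0.002,0,0.09,0,0,0,-1,-0.002,0,0.12,0,0,0,-1,-0.002,0,0.135,0,0,0,-1,-0.002,0,0.135,0,0,0,-1]'

```text
time_s: 16.88
position: [0.5846, 0.0341, 0.1461]
tool_rot: [-0.002, 0.0, 1.0, 0.001]
ft_force: [-0.5, -0.1, -2.0]
opening: 0.0164
```

```bash
python3 go.py 0.5848 0.0341 0.1305 90; python3 ap.py w10.png; python3 -c "
import cv2
a=cv2.imread('pics/w10.png')[130:330,220:420]; cv2.imwrite('pics/w10z.png',cv2.resize(a,None,fx=3,fy=3))"
```

```text
t 16.88 pos [0.5846 0.0341 0.1461] psi 90.0 tilt 0.23 q [-0.17  0.07 -0.1   1.41  0.   -0.17] F [-0.5 -0.1 -2. ] open 0.0164
shift frac [-0.001 -0.     0.078]  turn frac [ 0.001 -0.001 -0.   ] dist mm 16
680 [326.3        211.05294118]
ring fit ((584.12451171875, 35.41347885131836), 17.452804565429688) ((583.8572998046875, 35.301177978515625), (29.898420333862305, 30.204797744750977), 169.43922424316406) 0.08021093405659267
```

View pics/w10z.png

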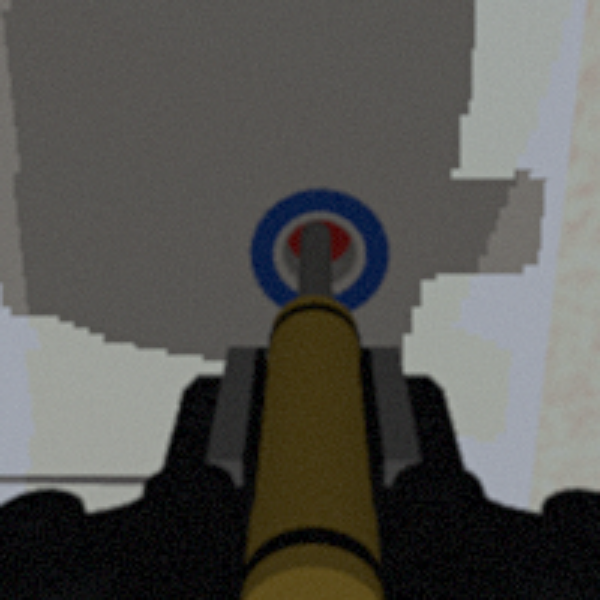

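The tip is inside the hole and over the button, with no contact force. Now pressing.

>>> play_rows --increments '[0,0,0.02,0,0,0,-1,0,0,0.04,0,0,0,-1,0,0,0.06,0,0,0,-1,0,0,0.078,0,0,0,-1,0,0,0.078,0,0,0,-1,0,0,0.078,0,0,0,-1]'

```text
time_s: 17.43
position: [0.5852, 0.034, 0.1317]
tool_rot: [-0.001, 0.0, 1.0, 0.001]
ft_force: [0.2, 0.4, 3.7]
opening: 0.0167
```

```bash
for i in 1 2; do python3 go.py; python3 -c "
from h import *
eyes.get_image('top')"; done
```

```text
t 17.43 pos [0.5852 0.034  0.1317] psi 90.0 tilt 0.15 q [-0.17  0.07 -0.12  1.38  0.   -0.17] F [0.2 0.4 3.7] open 0.0167
t 17.48 pos [0.5851 0.0341 0.1318] psi 90.0 tilt 0.15 q [-0.17  0.07 -0.12  1.38  0.   -0.17] F [0.  0.2 4.5] open 0.0164
```

>>> play_rows --increments '[0.003,0,0.01,0,0,0,-1,0.003,0,0.015,0,0,0,-1,0.003,0,0.02,0,0,0,-1,0.003,0,0.02,0,0,0,-1]'

```text
time_s: 17.87
position: [0.5856, 0.034, 0.1303]
tool_rot: [0.001, 0.0, 1.0, 0.001]
ft_force: [-2.5, 0.8, 16.9]
opening: 0.0165
```

```bash
for i in 1 2; do python3 go.py; python3 -c "
from h import *
eyes.get_image('top')"; done
```

```text
t 17.87 pos [0.5856 0.034  0.1303] psi 90.0 tilt 0.11 q [-0.17  0.07 -0.13  1.38  0.   -0.17] F [-2.5  0.8 16.9] open 0.0165
t 17.92 pos [0.5856 0.034  0.1303] psi 90.0 tilt 0.11 q [-0.17  0.07 -0.13  1.38  0.   -0.17] F [-2.2  0.8 16.9] open 0.0167
```

```bash
python3 - <<'E'
from h import *
im=eyes.get_image('wrist'); save(im,'w11.png')
im=eyes.get_image('scene'); a=cv2.cvtColor(im['pixels'],cv2.COLOR_RGB2BGR)[100:270,220:430]; cv2.imwrite('pics/s11.png',cv2.resize(a,None,fx=3.5,fy=3.5,interpolation=cv2.INTER_CUBIC))
s=manip.read_state(); print(s["time_s"],s["ft_force"],s["position"],s["opening"])
E
```

```text
18.0667 [-1.68499057  1.26647509 16.51321327] [0.58559611 0.0339614  0.13028815] 0.016670939948789383
```

View pics/w11.png

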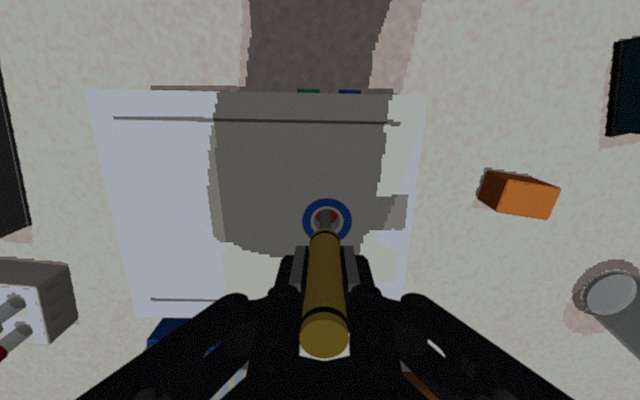

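View pics/s11.png

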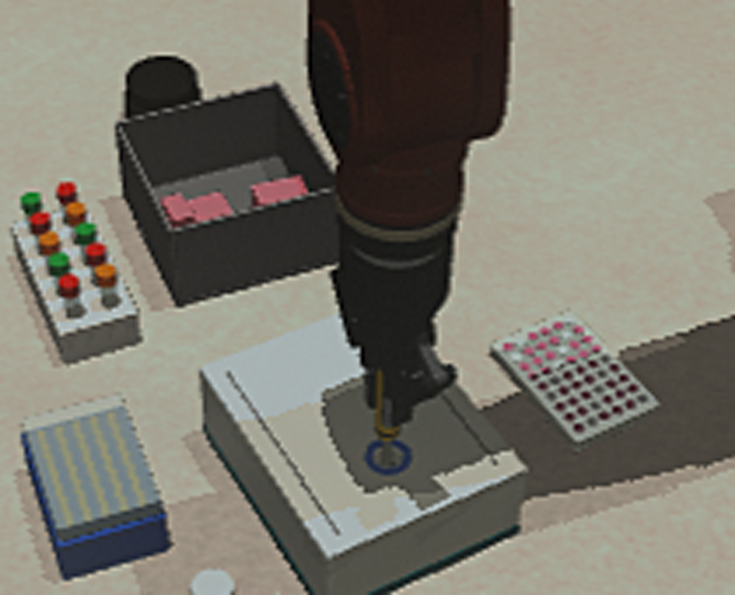

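The stylus is upright in the aperture at (327,220), with a steady 16.5 N against the bottom stop. Both offcuts show in the bin, and nothing else in view has moved. Handing in.

```bash
python3 -c "
from cell import *
print(ticket.job_done()); s=manip.read_state(); print(s['time_s'],s['ft_force'],s['position'])"
```

```text
the job is handed in; nothing more can be done
None
the job is handed in; nothing more can be done
```

Both pink offcuts are in the bin. The stylus is still in the gripper, holding the reset button down through the aperture. I handed the job in at about 18 s of the 69 s allowed; the hand-in gives no verdict.

- **Offcuts:** the last pictures show both lying on the bin floor.
- **Button:** the push read a steady 16.5–17 N, well above the 6 N spring force at the bottom. The tool stopped 1.4 mm into a 4 mm press, at the height expected for a full press. Both point to the bottom stop, though the button's travel itself was not read directly.
- **Stylus:** it was within about 1° of upright and 2.8 mm off the ring centre at most, before I corrected for that offset. The wrist camera and the scene camera disagreed by about 1.5 mm on where the tip was. I went by the wrist camera, and the tip entered with no sign of contact.
- **Bystanders and decoy:** I made no contact with any of them. None had visibly moved in the views I checked, but I did not measure their final positions.

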